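# Stand the loose coaster up in the wire rack

## Task

A round glass coaster was left lying on the shut lid of the low oak box. Stand it up in the empty steel rack behind the box, in the middle of that rack, its foot between the short front tines and the tall back tines and leaning back on the tall ones; it need not be picked up, but can be slid along the lid in front of the rack, tipped over the lid's far edge into the slot and pushed upright. Leave the coaster that already stands in the other rack, and the other things on the table, where they are.

Things in the scene. Friction and masses are not known exactly. Their poses are not given: they have to be found in the camera images.
- coaster_mid (a point): centre (half-way through the thickness) of the loose pale clear glass coaster, a disc 100 mm across and 8 mm thick, about 150 g, lying flat on the box lid at the start (wider than many grippers open; meant to be pushed). Its z axis is the disc's axis: vertical while it lies flat, level when it stands
- step: the fixed low oak box with shut lid: 140 mm (its x) by 300 mm (its y) by 36 mm high, smooth flat top. Origin: centre of its underside, on the table. Its +x points away from the robot; the far edge of the lid, over which the coaster tips, is at its x = +70 mm, with a free drop of 36 mm to the table behind it
- lid_edge (a point): middle of the lid's far top edge, 36 mm above the table, axes as the box. A coaster pushed off the lid tips once its centre is just past this edge; its far rim then drops behind the rack's short tines and it rests on the edge, tilted some 30 to 45 degrees, near rim about 60 mm above the table. Moving that rim up and on in an arc about the foot stands it up (a level push can bind on finger friction); just past upright it falls back
- rack_empty: the empty one of two alike fixed steel racks on the table right behind the box, side by side, 74 mm left and right of the box's middle; which is which varies. Axes as the box's. Origin: on the table, centre of the slot (16 mm wide, x -8 to +8 mm), 44 mm behind the lid's edge. A stood coaster has its centre about 52 mm up, 5 to 10 mm behind the origin, and leans back 8 to 13 degrees
- short_tines (a point): midpoint between the tops of the empty rack's two short front tines (12 mm high, 5 mm thick, 30 mm apart between centres, 10.5 mm before the slot's centre). Two 4 mm floor wires run along x from the box to the back strip, also 30 mm apart; the stood disc's rim is cradled between them
- tall_tines (a point): midpoint between the tops of the empty rack's two tall back tines (80 mm high, 5 mm thick, 56 mm apart between centres, leaning away from the robot by 8 degrees; at the table their front faces are 8 mm behind the slot's centre, with a 10 mm high strip joining them)
- rack_full: the other, alike rack (same origin and axes), in which a coaster already stands
- standing: the second coaster, of the same kind (100 mm across, 8 mm thick), loose, standing in rack_full and leaning back on its tall tines; its top is about 103 mm above the table. Origin at its centre; here x is the disc's axis, but for the 8 degree lean. Leave it alone
- mug: white ceramic mug, 82 mm across, 95 mm high, handle to its +y; origin at the centre of its foot. Bystander
- remote: grey plastic remote, 165 x 46 x 18 mm, long along x; origin under its centre. Bystander
- pen: stainless steel pen, 130 mm long along x, 8 mm thick; origin under its centre. Bystander
- tealight: small white ceramic tealight cup, 56 mm across, 45 mm high; origin at the centre of its foot. Bystander
- case: black glasses case, 160 x 62 x 40 mm, long along x; origin under its centre. Bystander
- book: grey paperback, 130 x 196 x 24 mm; origin under its centre. Bystander

How it is judged:
By the outcome, as a careful person would: the job done as asked, in the order asked, and still so for the second after the job is handed in, with the robot touching nothing.
It also fails if it takes over 56 s, if anything falls off the work surface, if the arm or the gripper's body presses on something with over 40 N, if the wrist force passes 120 N, or if a joint passes its speed limit or range.

## Robot

A 6-joint arm with a two-finger parallel gripper is mounted at the origin on the work surface. World frame = base frame: x ahead of the robot, y to its left, z up, the work surface at z = 0. Lengths are in m, angles in rad, forces in N, time in s.
With the tool pointing down it reaches from about 0.275 to 0.75 m from the base axis. Payload 10.2 kg.
Tool frame: the origin (TCP) lies at the very end of the fingers, on their centre line; the grasp point (between the pads) lies 19 mm behind it; z points along the fingers, y is the line along which they close (so a half turn about z gives the same grasp; the last joint's range is limited). The gripper opens to 88 mm and grips with 3 to 60 N. Pads are 18 mm wide; open, the fingers measure 123 mm over their backs; the gripper's body (75 mm by 187 mm) begins 45 mm behind the grasp point.
Start: joints at [-1.503, 0.313, 1.498, -0, 1.331, -0.223], TCP at [0.151, -0.503, 0.239] pointing down, gripper open.
Joint ranges: [-2.94, 2.94], [-0.97, 2.17], [0.19, 2.56], [-1.23, 4.37], [0.02, 3.11], [-2.88, 2.88]. Speed limits (rad/s): [2.39, 2.39, 3.01, 3.14, 3.14, 3.14].

## Interface

Orientations are given as a unit quaternion [w, x, y, z].
In Python, from cell import bot, imaging gives the robot as it stands.
- The arm moves only by the shell command python3 -m creep 'ROWS' [FORCE]. ROWS is a JSON object of lists of equal length, an entry for each row: "hand": the closure, from -1 (fully open) to 1 (shut); "offset": the shift along the world's x, y, z in m, a list of three; "roll": the turn about the world's z in degrees. A call has 1 to 8 rows; each row shifts and turns the commanded pose from where the row before left it; what a row does not reach is not made up. A row lasts 1/12 s, in which the tool goes at most 41.7 mm and 7.16 degrees, less where a joint would pass 70% of its speed; a pose out of reach is approached as far as the arm can. A call is refused whole if a number of a shift passes 0.0417 or a number of a turn 7.16, either way. A call with a gripper value outside its range is refused whole. The fingers move at their own pace and stop on an object; FORCE is the grip in N (left out, the last holds). Time passes only in rows, so rows that do not move let the fingers close. It gives the time, the measured TCP pose, the force, the opening and the grip force at its end, in the units of the state.
- bot.get_state(): the state, without advancing time (a new reading comes with each control period).
- imaging.snapshot(name): name is "side" or "top" or "wrist"; returns the picture (384x512x3 uint8, red, green, blue); there is no depth.
- imaging.camera_model(name): a dict with "intrinsics" (3x3 intrinsics, pixels), "cam_to_world" (4x4, takes a point from camera to world coordinates); the wrist camera has in their place "tool_from_camera" (4x4, takes a point from camera to tool coordinates, whose origin is the TCP and whose axes are the flange's). Camera axes: x right, y up, looking along -z (the intrinsics and any distortion apply to the point x, -y, -z); pixel columns grow to the right and rows downward; lengths in m; the calibration is good to about 2 mm. The wrist camera is an equidistant fisheye: a pixel r from the principal point sees the ray r / f radians off the axis. A picture is of the moment at which its call begins: read the wrist's pose just before it. camera_model takes no time and is no camera call.
- bot.close_job(): hands the job in; it is judged then, once.
Trained networks look in the newest picture that a camera, given by its name, has taken for a name from the list of things; names that differ only in an ending like _2 or _b are one class to them, and where a whole thing is asked for, a point or a joint stands for the part that bears it (a point fixed in the world has none). Each returns a list of dicts, best first, with "score" (0 to 1); they miss things now and then, are a little off and sometimes report something else, mostly with a low value. They report only what shows in the picture. A call takes as long as a camera call.
- imaging.boxes_of(name, camera): "xyz" ([x, y, z] in m, in world coordinates, good to about 4 mm: the middle of the surface that is visible of it).
- imaging.regions_of(name, camera): "mask" (384x512 bool, what is visible of it).
- imaging.landmark_of(name, camera): "xyz" ([x, y, z] in m, in world coordinates, good to about 4 mm: a listed point, or the origin of a listed thing).
The state is a dict: "time": time; "qpos": joint angles; "qvel": joint speeds; "tau": joint torques, N m; "tool_pos": TCP position; "tool_rot": TCP orientation; "wrist_force": force on the tool from outside, world axes, zero at the start; "wrist_torque": the same for the moment, N m; "finger_gap": opening from 0.0 (shut) to 1.0 (fully open); "grip_force": force on a finger pad.
Only numpy, scipy, OpenCV 4.12 (cv2) and the standard library are available. Lean on these libraries where they do the work, as an engineer would, in place of code of your own. Each camera call takes 0.05 s, during which the arm holds its last target. There are 200 camera calls.

## Working session

There is one attempt and no reset: what is moved stays moved. The work goes in short steps, Python scripts to look and compute and a shell command to move; the robot and the scene stay as the last step left them, time stands still between calls to the robot, and variables do not carry over. Pictures are saved under pics/ and viewed, at most 10 in all, crops included, and the job is handed in when it is done.

```bash
ls; mkdir -p pics
python3 - <<'E'
from cell import bot, imaging
import cv2, numpy as np
s=bot.get_state(); print(s['time'],s['tool_pos'],s['tool_rot'],s['finger_gap'])
for c in ['top','side']:
    im=imaging.snapshot(c); cv2.imwrite(f'pics/{c}0.png',im[:,:,::-1])
    for n in ['coaster_mid','step','lid_edge','rack_empty','short_tines','tall_tines','rack_full','standing','mug','remote','pen','tealight','case','book']:
        r=imaging.landmark_of(n,c)[:2]
        print(c,n,[(np.round(q['xyz'],4).tolist(),round(q['score'],2)) for q in r])
E
```

```text
pics
0.0 [ 0.15049248 -0.50270376  0.23815387] [-6.55251314e-04  9.89446509e-01  1.44897116e-01  3.88420568e-05] 1.002114714949933
top coaster_mid []
top step [([0.4949, 0.0112, 0.0005], 0.71)]
top lid_edge [([0.5613, 0.0141, 0.0354], 0.62)]
top rack_empty [([0.6006, 0.0861, -0.0003], 0.57)]
top short_tines [([0.592, 0.0864, 0.0154], 0.43)]
top tall_tines [([0.6222, 0.0877, 0.0777], 0.65)]
top rack_full [([0.6037, -0.0614, -0.0004], 0.52), ([0.8006, -0.1033, -0.0014], 0.48)]
top standing [([0.6185, -0.0599, 0.0532], 0.77)]
top mug [([0.5096, 0.3752, -0.0021], 0.79)]
top remote [([0.5493, -0.3876, -0.0014], 0.82), ([0.604, 0.0858, 0.0001], 0.29)]
top pen [([0.7036, -0.2995, -0.0007], 0.47), ([0.4945, 0.0116, 0.002], 0.27)]
top tealight [([0.798, -0.1041, -0.0014], 0.77)]
top case [([0.7229, 0.3649, -0.0039], 0.72)]
top book [([0.3788, -0.4895, 0.0021], 0.91)]
side coaster_mid [([0.4823, -0.0105, 0.0423], 0.73)]
side step [([0.4898, 0.0129, 0.0028], 0.66)]
side lid_edge [([0.5594, 0.0165, 0.0379], 0.76)]
side rack_empty [([0.6013, 0.0874, -0.0033], 0.75)]
side short_tines [([0.5924, 0.087, 0.0105], 0.45)]
side tall_tines [([0.625, 0.0879, 0.0792], 0.46)]
side rack_full [([0.61, -0.0625, 0.0029], 0.49)]
side standing [([0.618, -0.0567, 0.0513], 0.84)]
side mug [([0.505, 0.3712, 0.0009], 0.76)]
side remote [([0.5463, -0.3861, 0.0035], 0.78)]
side pen [([0.7017, -0.2978, 0.0022], 0.45)]
side tealight [([0.8015, -0.1061, 0.0004], 0.67)]
side case [([0.7276, 0.3759, 0.0008], 0.71)]
side book [([0.3817, -0.4941, 0.0018], 0.82)]
```

View pics/top0.png

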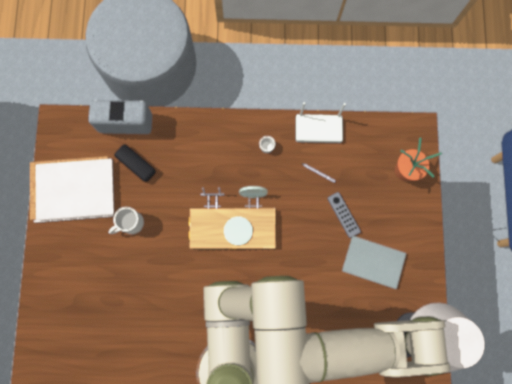

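View pics/side0.png

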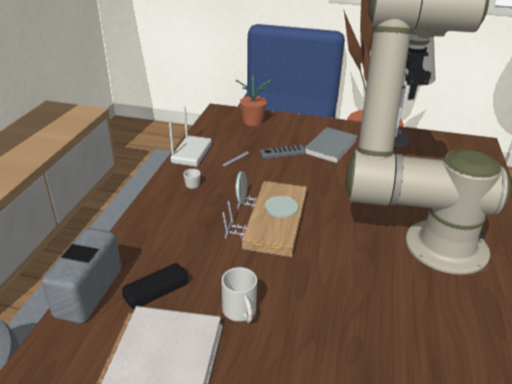

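The top view shows the coaster at pixel (238,230) on the box (190–275, 207–249). The empty rack is on the left at about (210,195), and the standing coaster is at (253,191). The side view agrees. Next I'll measure the box yaw and the coaster centre from masks.

```bash
cat > h.py <<'E'
from cell import bot, imaging
import cv2, numpy as np
def toplane(cam,px,z):
    m=imaging.camera_model(cam); K=np.array(m['intrinsics']); T=np.array(m['cam_to_world'])
    px=np.atleast_2d(px).astype(float)
    d=np.c_[px,np.ones(len(px))]@np.linalg.inv(K).T; d[:,1:]*=-1
    d=d@T[:3,:3].T; o=T[:3,3]
    return o+d*((z-o[2])/d[:,2])[:,None]
def outline(n,c,z):
    r=imaging.regions_of(n,c)
    if not r: return None
    m=r[0]['mask'].astype(np.uint8); cs=cv2.findContours(m,0,1)[0]; k=max(cs,key=cv2.contourArea)[:,0]
    return toplane(c,k,z)[:,:2].astype(np.float32)
def look(cams=('top','side'),names=('coaster_mid',),tag=None):
    for c in cams:
        im=imaging.snapshot(c)
        if tag: cv2.imwrite(f'pics/{c}_{tag}.png',im[:,:,::-1])
        for n in names:
            print(c,n,[(np.round(q['xyz'],4).tolist(),round(q['score'],2)) for q in imaging.landmark_of(n,c)[:2]])
E
python3 - <<'E'
from h import *
for c in ['top','side']:
    imaging.snapshot(c)
    p=outline('step',c,.036); 
    if p is not None: print(c,'step',cv2.minAreaRect(p))
    p=outline('coaster_mid',c,.044)
    if p is not None: print(c,'coaster',cv2.fitEllipse(p), cv2.minEnclosingCircle(p))
print(bot.get_state()['time'])
E
```

```text
top step ((0.4914097189903259, 0.013037800788879395), (0.14880231022834778, 0.30633223056793213), 1.0209698677062988)
top coaster ((0.4818130135536194, -0.008761635981500149), (0.09740106016397476, 0.10032138973474503), 142.19044494628906) ((0.481853723526001, -0.008889878168702126), 0.05183352157473564)
side step ((0.4904012084007263, 0.03378738462924957), (0.14636418223381042, 0.33989349007606506), 2.003227710723877)
side coaster ((0.48208585381507874, -0.0004919892526231706), (0.09161177277565002, 0.10209837555885315), 177.2400665283203) ((0.47811228036880493, -0.0007850236725062132), 0.052712343633174896)
1.8
```

```bash
python3 -m creep '{"hand":[0.1,0.1,0.1,0.1,0.1,0.1,0.1,0.1],"offset":[[0.02,0.025,0],[0.02,0.025,0],[0.02,0.025,0],[0.02,0.025,0],[0.02,0.025,0],[0.02,0.025,0],[0.02,0.025,0],[0.02,0.025,0]],"roll":[7,7,7,7,7,7,7,7]}' 10
python3 -m creep '{"hand":[0.1,0.1,0.1,0.1,0.1,0.1,0.1,0.1],"offset":[[0.02,0.025,0],[0.02,0.025,0],[0.02,0.025,0],[0.02,0.025,0],[0.02,0.025,0],[0.02,0.025,0],[0.02,0.025,0],[0.02,0.025,0]],"roll":[7,7,4.6,0,0,0,0,0]}'
```

```text
time: 2.47
tool_pos: [0.3112, -0.3016, 0.2389]
tool_rot: [0.0, 0.804, 0.595, -0.0]
wrist_force: [0.1, -0.1, -0.9]
finger_gap: 0.451
grip_force: 0.0
time: 3.13
tool_pos: [0.4713, -0.1015, 0.2389]
tool_rot: [0.0, 0.699, 0.715, 0.0]
wrist_force: [-0.7, -0.6, -0.5]
finger_gap: 0.449
grip_force: 0.0
```

```bash
python3 -m creep '{"hand":[0.1,0.1,0.1,0.1,0.1,0.1,0.1,0.1],"offset":[[0.0107,0.006,-0.03],[0,0,-0.04],[0,0,-0.04],[0,0,-0.035],[0,0,-0.03],[0,0,-0.015],[0,0,-0.0065],[0,0,-0.003]],"roll":[0,0,0,0,0,0,0,0]}'
python3 - <<'E'
from h import *
print(bot.get_state()['tool_pos'],bot.get_state()['wrist_force'])
im=imaging.snapshot('wrist');cv2.imwrite('pics/w1.png',im[:,:,::-1])
E
```

```text
time: 3.8
tool_pos: [0.4811, -0.0969, 0.0386]
tool_rot: [-0.001, 0.699, 0.715, -0.0]
wrist_force: [0.8, -0.3, 0.7]
finger_gap: 0.447
grip_force: 0.0
[ 0.48105125 -0.09688976  0.03860368] [ 0.76904191 -0.33492899  0.68636348]
```

View pics/w1.png

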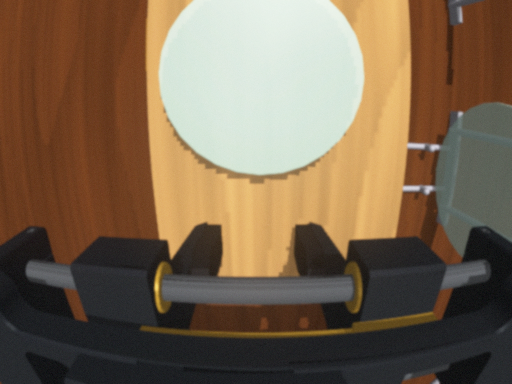

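The fingertips at (210,235) and (305,235) straddle the disc's centre line (disc centre at about 262,75), and nothing is touching. I'll push towards +y.

```bash
python3 -m creep '{"hand":[0.1,0.1,0.1,0.1,0.1,0.1,0.1,0.1],"offset":[[0,0.02,0],[0,0.008,0],[0,0.006,0],[0,0.006,0],[0,0.008,0],[0,0.01,0],[0,0.01,0],[0,0.01,0]],"roll":[0,0,0,0,0,0,0,0]}'
python3 -m creep '{"hand":[0.1,0.1,0.1,0.1,0.1,0.1,0.1,0.1],"offset":[[0,0.01,0],[0,0.01,0],[0,0.008,0],[0,0.007,0],[0,0.006,0],[0,0.005,0],[0,0.003,0],[0,0.001,0]],"roll":[0,0,0,0,0,0,0,0]}'
python3 - <<'E'
from h import *
print(bot.get_state()['tool_pos'])
look(('top','side'),('coaster_mid','rack_empty','short_tines','tall_tines','lid_edge'))
im=imaging.snapshot('wrist');cv2.imwrite('pics/w2.png',im[:,:,::-1])
for n in ['coaster_mid','rack_empty','short_tines','tall_tines','rack_full']: print(n,[(np.round(q['xyz'],4).tolist(),round(q['score'],2)) for q in imaging.landmark_of(n,'wrist')[:2]])
E
```

```text
time: 4.52
tool_pos: [0.4815, -0.0183, 0.0395]
tool_rot: [0.0, 0.699, 0.715, 0.0]
wrist_force: [-0.6, -3.6, 3.3]
finger_gap: 0.45
grip_force: 1.9
time: 5.18
tool_pos: [0.4812, 0.0314, 0.0392]
tool_rot: [-0.0, 0.699, 0.715, -0.0]
wrist_force: [0.1, -3.2, 3.7]
finger_gap: 0.45
grip_force: 1.9
[0.48116258 0.03141243 0.03917962]
top coaster_mid []
top rack_empty [([0.6035, 0.0906, -0.0007], 0.53)]
top short_tines [([0.59, 0.0856, 0.0153], 0.53)]
top tall_tines [([0.6195, 0.089, 0.0777], 0.51)]
top lid_edge [([0.5617, 0.0153, 0.0327], 0.86)]
side coaster_mid [([0.4807, 0.0869, 0.041], 0.89)]
side rack_empty [([0.6042, 0.0874, -0.0033], 0.48), ([0.4792, 0.0806, 0.0434], 0.32)]
side short_tines [([0.6092, -0.0626, -0.0007], 0.59), ([0.5966, 0.0852, 0.0117], 0.54)]
side tall_tines [([0.6243, 0.0895, 0.0803], 0.65)]
side lid_edge [([0.5616, 0.0148, 0.0365], 0.83)]
coaster_mid [([0.4827, 0.083, 0.0389], 0.79)]
rack_empty [([0.5976, 0.0904, -0.0038], 0.7)]
short_tines []
tall_tines []
rack_full []
```

View pics/w2.png

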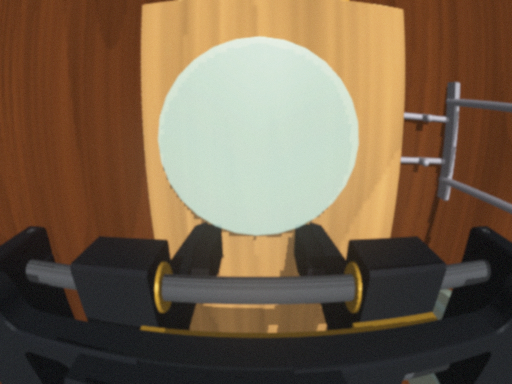

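The disc is at (258,136), seated against both fingers. The rack wires are at rows 118 and 161, and the strip ends at rows 85 and 195. I'll work out the rack's y relative to the disc.

```bash
cat >> h.py <<'E'
from scipy.spatial.transform import Rotation as R
def wplane(px,z,pos=None,rot=None):
    m=imaging.camera_model('wrist'); K=np.array(m['intrinsics']); X=np.array(m['tool_from_camera'])
    s=bot.get_state(); q=s['tool_rot'] if rot is None else rot; p=np.array(s['tool_pos'] if pos is None else pos)
    W=np.eye(4); W[:3,:3]=R.from_quat([q[1],q[2],q[3],q[0]]).as_matrix(); W[:3,3]=p; T=W@X
    out=[]
    for (u,v),zz in zip(px,np.broadcast_to(z,len(px))):
        a=np.array([u-K[0,2],v-K[1,2]]); r=np.hypot(*a); th=r/K[0,0]; e=a/max(r,1e-9)
        d=T[:3,:3]@np.array([np.sin(th)*e[0],-np.sin(th)*e[1],-np.cos(th)]); out.append(T[:3,3]+d*(zz-T[2,3])/d[2])
    return np.round(np.array(out),4)
E
python3 - <<'E'
from h import *
print(wplane([(258,37),(258,234),(160,136),(358,136)],.044))
print('edge',wplane([(405,20),(402,90),(398,180)],.036))
print('short',wplane([(428,118),(424,161)],.012),'tall base',wplane([(453,103),(447,182)],.010))
E
```

```text
[[0.4781 0.1343 0.044 ]
 [0.4803 0.0361 0.044 ]
 [0.431  0.0868 0.044 ]
 [0.5284 0.0889 0.044 ]]
edge [[0.5567 0.1546 0.036 ]
 [0.5553 0.1149 0.036 ]
 [0.5581 0.0652 0.036 ]]
short [[0.5888 0.1012 0.012 ]
 [0.5893 0.0726 0.012 ]] tall base [[0.6105 0.1138 0.01  ]
 [0.6137 0.0584 0.01  ]]
```

```bash
python3 -m creep '{"hand":[0.1,0.1,0.1,0.1,0.1,0.1,0.1,0.1],"offset":[[0,-0.01,0],[0,0,0.03],[0,0,0.03],[-0.02,0.01,0],[-0.02,0.01,0],[-0.02,0.01,0],[-0.02,0.01,0],[-0.006,0.01,0]],"roll":[0,0,-7,-7,-7,-7,-7,-7]}'
python3 -m creep '{"hand":[0.1,0.1,0.1,0.1,0.1,0.1,0.1,0.1],"offset":[[0,0.01,0],[0,0.005,0],[0,0,0],[0,0,0],[0,0,0],[0,0,0],[0,0,0],[0,0,0]],"roll":[-7,-7,-7,-7,-7,-7,-6,0]}'
```

```text
time: 6.75
tool_pos: [0.3929, 0.0711, 0.0991]
tool_rot: [-0.0, 0.91, 0.414, -0.001]
wrist_force: [0.1, 0.0, -0.5]
finger_gap: 0.449
grip_force: 0.0
time: 7.42
tool_pos: [0.3953, 0.0856, 0.0993]
tool_rot: [0.0, 1.0, 0.009, 0.0]
wrist_force: [1.1, -0.6, 0.7]
finger_gap: 0.452
grip_force: 0.0
```

```bash
python3 -m creep '{"hand":[0.1,0.1,0.1,0.1,0.1,0.1,0.1,0.1],"offset":[[0,0,-0.03],[0,0,-0.02],[0,0,-0.01],[0.015,0,0],[0.008,0,0],[0.006,0,0],[0.006,0,0],[0.008,0,0]],"roll":[0,0,0,0,0,0,0,0]}'
python3 -m creep '{"hand":[0.1,0.1,0.1,0.1,0.1,0.1,0.1,0.1],"offset":[[0.01,0,0],[0.01,0,0],[0.01,0,0],[0.008,0,0],[0.006,0,0],[0.005,0,0],[0.004,0,0],[0.003,0,0]],"roll":[0,0,0,0,0,0,0,0]}'
python3 - <<'E'
from h import *
look(('side',),('coaster_mid',))
im=imaging.snapshot('wrist');cv2.imwrite('pics/w3.png',im[:,:,::-1])
E
```

```text
time: 8.08
tool_pos: [0.4383, 0.086, 0.0394]
tool_rot: [-0.0, 1.0, 0.011, -0.0]
wrist_force: [-1.7, -0.2, 0.8]
finger_gap: 0.45
grip_force: 0.6
time: 8.75
tool_pos: [0.4944, 0.0861, 0.0392]
tool_rot: [-0.0, 1.0, 0.011, -0.0]
wrist_force: [-2.8, -1.3, 0.9]
finger_gap: 0.449
grip_force: 1.0
side coaster_mid [([0.5511, 0.0831, 0.0408], 0.81), ([0.617, -0.0589, 0.0501], 0.58)]
```

View pics/w3.png

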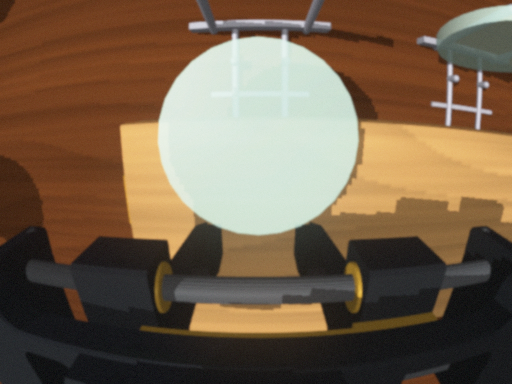

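The disc is at column 258 and the rack's middle at column 260–261, so they are well lined up. I'll push gently past the edge.

```bash
python3 -m creep '{"hand":[0.1,0.1,0.1,0.1,0.1,0.1,0.1,0.1],"offset":[[0.003,0,0],[0.003,0,0],[0.003,0,0],[0.003,0,0],[0.002,0,0],[0,0,0],[0,0,0],[0,0,0]],"roll":[0,0,0,0,0,0,0,0]}'
python3 - <<'E'
from h import *
look(('side',),('coaster_mid',))
im=imaging.snapshot('side');w=imaging.snapshot('wrist')
a=cv2.resize(im[150:280,180:340],(480,390),interpolation=2); b=cv2.resize(w,(520,390))
cv2.imwrite('pics/c4.png',cv2.resize(np.hstack([a,b]),(800,312))[:,:,::-1])
E
```

```text
time: 9.57
tool_pos: [0.5084, 0.086, 0.0393]
tool_rot: [0.0, 1.0, 0.011, 0.0]
wrist_force: [0.8, 0.2, -0.1]
finger_gap: 0.448
grip_force: 0.0
side coaster_mid [([0.5704, 0.0846, 0.0379], 0.64)]
```

View pics/c4.png

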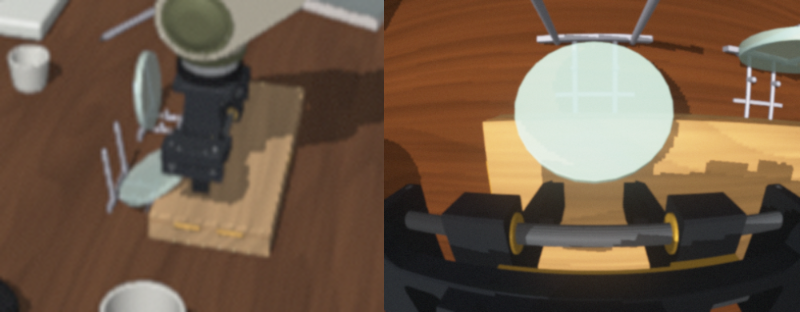

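The disc has tipped. It rests on the edge, tilted, with its foot behind the short tines and its near rim just ahead of the fingers. I'll start the arc.

```bash
python3 -m creep '{"hand":[0.1,0.1,0.1,0.1,0.1,0.1,0.1,0.1],"offset":[[0.005,0,0],[0.003,0,0],[0.004,0,0.005],[0.004,0,0.006],[0.005,0,0.006],[0.005,0,0.005],[0.005,0,0.004],[0,0,0]],"roll":[0,0,0,0,0,0,0,0]}'
python3 - <<'E'
from h import *
look(('side',),('coaster_mid',))
im=imaging.snapshot('side');w=imaging.snapshot('wrist')
a=cv2.resize(im[150:280,180:340],(480,390),interpolation=2); b=cv2.resize(w,(520,390))
cv2.imwrite('pics/c5.png',cv2.resize(np.hstack([a,b]),(800,312))[:,:,::-1])
E
```

```text
time: 10.43
tool_pos: [0.5406, 0.0859, 0.0664]
tool_rot: [0.0, 1.0, 0.011, 0.001]
wrist_force: [-1.3, -1.0, 0.7]
finger_gap: 0.452
grip_force: 0.7
side coaster_mid [([0.5815, 0.0849, 0.0447], 0.74)]
```

View pics/c5.png

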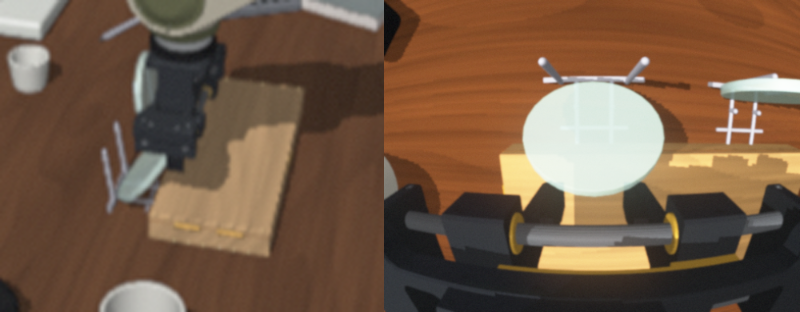

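Everything is centred and the tilt is about 46°. I'll continue the arc.

```bash
python3 -m creep '{"hand":[0.1,0.1,0.1,0.1,0.1,0.1,0.1,0.1],"offset":[[0.004,0,0.004],[0.005,0,0.004],[0.005,0,0.003],[0.005,0,0.003],[0.005,0,0.002],[0.005,0,0.002],[0.004,0,0.001],[0,0,0]],"roll":[0,0,0,0,0,0,0,0]}'
python3 - <<'E'
from h import *
look(('side',),('coaster_mid',))
im=imaging.snapshot('side');w=imaging.snapshot('wrist')
a=cv2.resize(im[150:280,180:340],(480,390),interpolation=2); b=cv2.resize(w,(520,390))
cv2.imwrite('pics/c6.png',cv2.resize(np.hstack([a,b]),(800,312))[:,:,::-1])
E
```

```text
time: 11.3
tool_pos: [0.573, 0.086, 0.0844]
tool_rot: [0.0, 1.0, 0.011, 0.0]
wrist_force: [-0.4, 0.1, -0.5]
finger_gap: 0.454
grip_force: 0.1
side coaster_mid [([0.3797, -0.4888, 0.0011], 0.75), ([0.5998, 0.0874, 0.053], 0.43)]
```

View pics/c6.png

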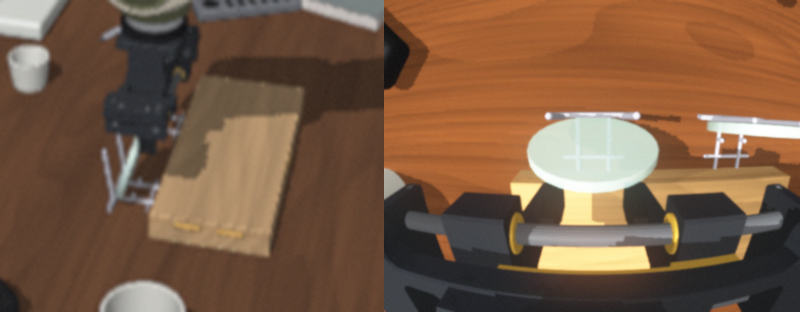

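The disc is at about 68° and still centred. Now the last part to upright.

```bash
python3 -m creep '{"hand":[0.1,0.1,0.1,0.1,0.1,0.1,0.1,0.1],"offset":[[0.004,0,0.001],[0.004,0,0.001],[0.004,0,0],[0.004,0,0],[0.004,0,0],[0.004,0,0],[0.003,0,0],[0,0,0]],"roll":[0,0,0,0,0,0,0,0]}'
python3 - <<'E'
from h import *
look(('side',),('coaster_mid','standing'))
im=imaging.snapshot('side');w=imaging.snapshot('wrist')
a=cv2.resize(im[150:280,180:340],(480,390),interpolation=2); b=cv2.resize(w,(520,390))
cv2.imwrite('pics/c7.png',cv2.resize(np.hstack([a,b]),(800,312))[:,:,::-1])
E
```

```text
time: 12.17
tool_pos: [0.5997, 0.086, 0.0861]
tool_rot: [-0.0, 1.0, 0.011, 0.0]
wrist_force: [-0.7, -0.3, -0.6]
finger_gap: 0.448
grip_force: 0.0
side coaster_mid [([0.6129, 0.0845, 0.0527], 0.65), ([0.5944, 0.0892, 0.0104], 0.43)]
side standing [([0.6181, -0.0582, 0.0492], 0.61)]
```

View pics/c7.png

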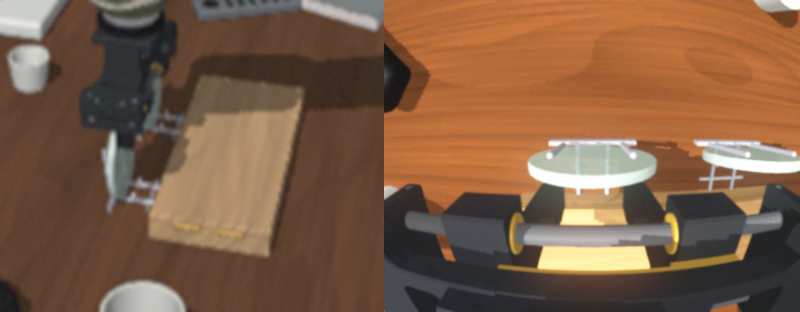

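```bash
python3 -m creep '{"hand":[0.1,0.1,0.1,0.1,0.1],"offset":[[0.002,0,0],[0.002,0,0],[0.001,0,0],[0,0,0],[0,0,0]],"roll":[0,0,0,0,0]}'
```

```text
time: 12.83
tool_pos: [0.6043, 0.086, 0.0862]
tool_rot: [-0.0, 1.0, 0.011, -0.0]
wrist_force: [-0.7, 0.5, -0.4]
finger_gap: 0.449
grip_force: 0.0
```

```bash
python3 -m creep '{"hand":[0.1,0.1,0.1,0.1,0.1,0.1,0.1,0.1],"offset":[[-0.005,0,0],[-0.01,0,0],[-0.02,0,0],[-0.03,0,0.01],[-0.03,0,0.02],[-0.03,0,0.03],[-0.03,0,0.03],[0,0,0]],"roll":[0,0,0,0,0,0,0,0]}'
python3 - <<'E'
from h import *
look(('side','top'),('coaster_mid','standing','rack_empty','tall_tines'))
im=imaging.snapshot('side');w=imaging.snapshot('wrist')
a=cv2.resize(im[160:250,210:310],(433,390),interpolation=2); b=cv2.resize(w,(520,390))
cv2.imwrite('pics/c8.png',cv2.resize(np.hstack([a,b]),(800,327))[:,:,::-1])
E
```

```text
time: 13.5
tool_pos: [0.4482, 0.0865, 0.1801]
tool_rot: [0.0, 1.0, 0.011, 0.004]
wrist_force: [1.2, 0.1, 0.9]
finger_gap: 0.448
grip_force: 0.0
side coaster_mid [([0.614, 0.085, 0.0537], 0.83)]
side standing [([0.6191, -0.0616, 0.0501], 0.86), ([0.615, 0.0815, 0.0526], 0.36)]
side rack_empty [([0.5611, 0.0155, 0.0362], 0.74), ([0.6009, 0.0869, -0.0064], 0.48)]
side tall_tines []
top coaster_mid [([0.6219, 0.0856, 0.045], 0.58), ([0.4965, 0.0148, -0.0002], 0.24)]
top standing [([0.6192, -0.0596, 0.0537], 0.57), ([0.7217, 0.3672, -0.0014], 0.3)]
top rack_empty [([0.6059, 0.0878, 0.0009], 0.57), ([0.6158, -0.058, 0.0548], 0.5)]
top tall_tines []
```

View pics/c8.png

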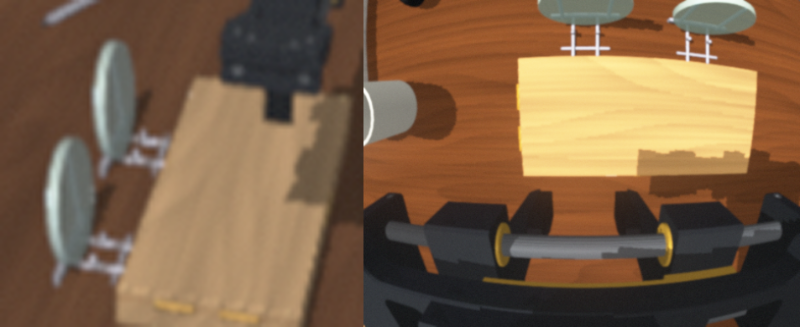

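Both coasters stand alike, leaning back on their tall tines. The new one is centred in its rack, and the arm is clear. I'll hand the job in.

```bash
python3 -c "
from cell import bot
print(bot.close_job())"
```

```text
the job is handed in; nothing more can be done
None
```

The coaster now stands in the middle of the empty rack, leaning back on the tall tines; the arm touched nothing else, and the job was handed in at about 14 s of the 56 s allowed.

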